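# Present the cleaning stick to the belt sander through its guard slot

## Robot

A 7-joint arm with a two-finger parallel gripper is mounted at the origin on the work surface. World frame = base frame: x ahead of the robot, y to its left, z up, the work surface at z = 0. Lengths are in mm, angles in rad, forces in N, time in s.
With the tool pointing down it reaches from about 425 to 950 mm from the base axis. Payload 4.7 kg.
Tool frame: the origin (TCP) lies at the centre of the arm's flange, where the gripper is bolted on; the fingertips stand 173 mm ahead of it and the grasp point (between the pads) lies 155 mm ahead of it (robot.nose_length is the distance from the TCP to the fingertips, in mm); z points along the fingers, y is the line along which they close (so a half turn about z gives the same grasp; the last joint's range is limited). The gripper opens to 85 mm and grips with 20 to 120 N. Pads are 22 mm wide; open, the fingers measure 114 mm over their backs; the gripper's body (76 mm by 85 mm) begins 54 mm behind the grasp point. The pads swing forward as they close: fully open they stand 13 mm farther back than shut.
Start: joints at [-1.339, 0.469, -0.049, 1.532, 0.024, 1.141, -0.082], TCP at [174.012, 652.189, 404.735] pointing down, gripper open.
Joint ranges: [-2.59, 2.59], [-0.33, 1.99], [-1.39, 1.29], [0.1, 2.45], [-1.04, 4.18], [0.21, 1.99], [-2.66, 2.66]. Speed limits (rad/s): [2.57, 2.57, 3.14, 3.14, 3.14, 3.14, 3.14].

## Interface

Orientations are given as a unit quaternion [x, y, z, w].
In Python, from cell import robot gives the robot as it stands.
- The arm moves only by the tool send_rows, never from a script. Its argument "commands" is a list of rows, each a list of 6 numbers: the shift along the tool's x, y, z in cm, then the turn, a rotation vector about the tool's x, y, z in degrees. A call has 1 to 8 rows; each row shifts and turns the commanded pose from where the row before left it, along the tool's axes as they then stand; what a row does not reach is not made up. A row lasts 1/10 s, in which the tool goes at most 50 mm and 8.59 degrees, less where a joint would pass 70% of its speed; a pose out of reach is approached as far as the arm can. A call with a gripper value outside its range is refused whole. "grip" is the finger opening in cm, from 0 to 8.54, set as the call begins (left out, the last holds). The fingers move at their own pace and stop on an object; "force" is the grip in N (left out, the last holds). Time passes only in rows, so rows that do not move let the fingers close. It gives the time, the measured TCP pose, the force, the opening and the grip force at its end, in the units of the state.
- robot.state(): the state, without advancing time (a new reading comes with each control period).
- robot.grab_frame(name): name is "scene" or "top" or "wrist"; returns a dict with "frame" (400x640x3 uint8, red, green, blue), "depth" (400x640 float32, mm along the optical axis (not along the pixel's ray), 0 where there is no reading), "fx", "fy", "cx", "cy" (pixels), "rvec" (rotation vector, rad) and "tvec" (3), from world to camera coordinates, as OpenCV has them. Camera axes: x right, y down, z forward; pixel columns grow to the right and rows downward; lengths in mm; the calibration is good to about 2 mm. A picture is of the moment at which its call begins.
- robot.close_job(): hands the job in; it is judged then, once.
The state is a dict: "time_s": time; "qpos": joint angles; "qvel": joint speeds; "joint_torque": joint torques, N m; "tcp_pos": TCP position; "orientation": TCP orientation; "wrist_force": force on the tool from outside, world axes, zero at the start; "wrist_torque": the same for the moment, N m; "opening": opening from 0.0 (shut) to 1.0 (fully open); "grip_force": force on a finger pad.
Only numpy, scipy, OpenCV 4.12 (cv2) and the standard library are available. Lean on these libraries where they do the work, as an engineer would, in place of code of your own. Each camera call takes 0.05 s, during which the arm holds its last target. There are 200 camera calls.

## Task

The belt-cleaning stick is kept out of the dust in the round wooden pot on the workshop bench: lift the pot's lid off by its knob and set it down flat on the bench, knob up, without dropping it. Then take the stick out and lower it upright, block end first, through the slot in the top of the belt sander's guard, until its end is about 35 mm below the guard's top face and clear of the sanding belt underneath. Finish still gripping it there, ready for the sander to be switched on; never let the stick touch the belt, and leave the other things on the bench alone.

Things in the scene. Friction and masses are not known exactly. Their poses are not given: they have to be found in the camera images.
- pot: Round laminated-wood pot fixed to the bench, on the robot's left or right: 136 mm outside diameter, 126 mm high, wall 6 mm, inner floor 8 mm up. On its floor, centred, a pocket block (top 38 mm above the bench; pocket 28 x 48 mm, long side along the pot's y) holds the stick upright. Origin: centre of its underside, z up
- lid: Loose round wooden lid on the pot, about 180 g: plate 140 mm diameter, 10 mm thick; under it a locating step 112 mm diameter, 5 mm deep, hanging in the pot's mouth with about 5 mm of play; a knob on top. Origin: centre of the step's underside (121 mm above the bench on the pot, 0 when flat on the bench), z up
- lid_knob (a point): Centre of the top of the lid's knob. The knob is an upright wooden cylinder 26 mm in diameter and 34 mm high, standing on the lid plate; its top is 49 mm above the lid's origin
- stick: Belt-cleaning stick, loose, about 100 g, upright in the pot under the lid, 110 mm long: brown block 20 mm thick (x), 40 wide (y), 60 long, foot edges rounded 4 mm; above it a pale wooden grip 18 thick (x), 30 wide (y), 50 long. In the pot its top is 118 mm above the bench, 8 mm below the rim. Origin: centre of the foot's end face, z up along the stick
- stick_foot (a point): Centre of the stick's lower end face (same point as the origin of the stick)
- stick_top (a point): Centre of the stick's upper end face, 110 mm above its foot
- sander: Belt sander fixed to the bench, turned up to 20 degrees, on the robot's right or left: grey base from 120 mm before to 180 mm beyond the slot centre (x), 150 mm wide (y), 68 mm high; behind the guard a motor up to 152 mm high. Guard: two side walls and a level top plate 130 (x) x 150 (y) x 8 mm, top face 145 mm above the bench, one slot. Origin: on the bench under the slot's centre, z up
- slot (a point): Centre of the slot at the guard's top face; z up. The slot goes straight down through the 8 mm plate and is 22 mm (along x) by 42 mm (along y): 2 mm more than the stick's block in both directions. Its axes are those of the sander
- belt: Brown sanding belt of the sander, standing still; its upper face is level, 60 mm below the guard's top face (85 mm above the bench). Origin: centre of its underside, 17 mm below its upper face
- bangle: Bystander: loose laminated wooden ring, 90 mm outside diameter, 35 mm high, on the far side of the bench. Origin: centre of its underside
- sanding_block: Bystander: loose cork sanding block 112 x 62 x 36 mm, on the robot's left. Origin: centre of its underside
- wax: Bystander: loose jar 72 mm in diameter and 60 mm high, on the robot's right. Origin: centre of its underside
Mind the look-alikes: they are no part of the job. Leave any pink, turquoise or yellow look-alike of the lid alone.

How it is judged (in metres and radians):
On the way, in this order (a step that is already met when the one before it is completed fails the run):
1. the lid lies flat on the bench, knob up, let go (height (world z) of lid below 0.006 m and angle between lid's own z axis and vertical below 0.1 rad and contact force between lid and the fingers below 0.1 N), for 0.2 s.
2. the stick is lifted clear of the pot, held by the gripper (height (world z) of stick_foot above 0.13 m and contact force between stick and the fingers above 1 N), for 0.1 s.
At the end, for the whole second after the job is handed in: The stick, gripped by the fingers and at rest, stands upright in the slot: its foot 20 to 50 mm below the guard's top face and within 8 mm of the slot's centre line, its top within 18 mm of that line, not touching the belt; the lid lies flat on the bench, knob up (z of stick_foot in the frame of slot between -0.05 and -0.02 m and horizontal distance between stick_foot and slot below 0.008 m and horizontal distance between stick_top and slot below 0.018 m and height (world z) of stick_top above 0.19 m and contact force between stick and the fingers above 1 N and contact force between stick and belt below 0.1 N and linear speed of stick below 0.02 m/s and height (world z) of lid below 0.006 m and angle between lid's own z axis and vertical below 0.1 rad); the arm keeps its last pose, push and grip.
It fails at once if the stick touches the belt (contact force between stick and belt above 0.3 N).
It fails at once if the lid is let go in the air or left on something higher than the bench (horizontal distance between lid and pot above 0.05 m and height (world z) of lid above 0.03 m and contact force between lid and the fingers below 0.02 N).
It fails at once if a bystander is moved by more than 25 mm (distance of any of bangle, sanding_block, wax from where it was at the start of the episode above 0.025 m).
It also fails if it takes over 64 s, if anything falls off the work surface, if the arm or the gripper's body presses on something with over 40 N, if the wrist force passes 120 N, or if a joint passes its speed limit or range.

## Working session

There is one attempt and no reset: what is moved stays moved. The work goes in short steps, Python scripts to look and compute and a tool call to move; the robot and the scene stay as the last step left them, time stands still between calls to the robot, and variables do not carry over. Pictures are saved under pics/ and viewed, at most 10 in all, crops included, and the job is handed in when it is done.

Besides the shell and the picture viewer there is one more tool, called after "Request:" as name(argument=value, ...), one argument or row to a line, values as JSON. send_rows: Moves the arm, as the interface text tells. Its arguments: {"type":"object","properties":{"commands":{"type":"array"},"grip":{"type":"number"},"force":{"type":"number"}},"required":["commands"]}

```bash
mkdir -p pics; ls; cat > h.py <<'E'
import numpy as np,cv2
from scipy.spatial.transform import Rotation as R
from cell import robot
def grab(n):
    f=robot.grab_frame(n); f['R']=cv2.Rodrigues(np.array(f['rvec'],float))[0]; f['t']=np.array(f['tvec'],float).ravel(); return f
def ray(f,u,v):
    d=f['R'].T@np.array([(u-f['cx'])/f['fx'],(v-f['cy'])/f['fy'],1.]); return -f['R'].T@f['t'],d
def onz(f,u,v,z):
    c,d=ray(f,u,v); return c+d*(z-c[2])/d[2]
def cloud(f):
    v,u=np.mgrid[:400,:640]; d=f['depth']
    P=np.stack([(u-f['cx'])/f['fx']*d,(v-f['cy'])/f['fy']*d,d],-1)
    return (P-f['t'])@f['R']
def proj(f,p):
    q=f['R']@np.array(p,float)+f['t']; return f['fx']*q[0]/q[2]+f['cx'],f['fy']*q[1]/q[2]+f['cy']
def save(f,name): cv2.imwrite('pics/'+name,cv2.cvtColor(f['frame'],cv2.COLOR_RGB2BGR))
E
python3 - <<'E'
from h import *
print(robot.state())
for n in('scene','top'):
    f=grab(n); save(f,n+'0.png'); np.savez(n+'0.npz',**{k:v for k,v in f.items()})
    print(n,f['fx'],f['cx'],f['cy'],-f['R'].T@f['t'],f['R'])
E
```

```text
pics
{'time_s': 0.0, 'qpos': array([-1.33889897,  0.46948846, -0.04860139,  1.53372   ,  0.02404248,
        1.14101333, -0.08230263]), 'qvel': array([-0.00102828,  0.00060854,  0.00129888,  0.00084992,  0.00258822,
        0.00057445,  0.0013829 ]), 'joint_torque': array([-8.53529446e-05, -5.10324848e+01, -4.68096114e-02, -2.37699634e+01,
        1.06769250e-02,  7.58713548e-03, -9.06998849e-06]), 'tcp_pos': array([173.9530846 , 651.94194185, 403.61833913]), 'orientation': array([ 1.30023776e-01,  9.91510348e-01, -1.01591057e-03, -1.22355973e-04]), 'wrist_force': array([ 0.4193765 , -0.39208514, -0.54735589]), 'wrist_torque': array([-0.02784611, -0.01263759,  0.01284002]), 'grip_force': 0.0, 'opening': 0.9999900344289598}
scene 396.87482328757585 313.9712063146291 197.40487860015165 [1120.66034585  475.36103665 1365.28813679] [[-0.60072148  0.79938046 -0.01116159]
 [ 0.68827141  0.51002131 -0.51590768]
 [-0.40671387 -0.31759903 -0.85657147]]
top 387.1472638044779 322.2557630834101 203.19700760313194 [ 476.82447836    3.28553177 1560.06452129] [[-0.00472643 -0.99983602 -0.01748143]
 [-0.99827933  0.00573938 -0.05835606]
 [ 0.05844682  0.01717553 -0.99814276]]
```

View pics/scene0.png

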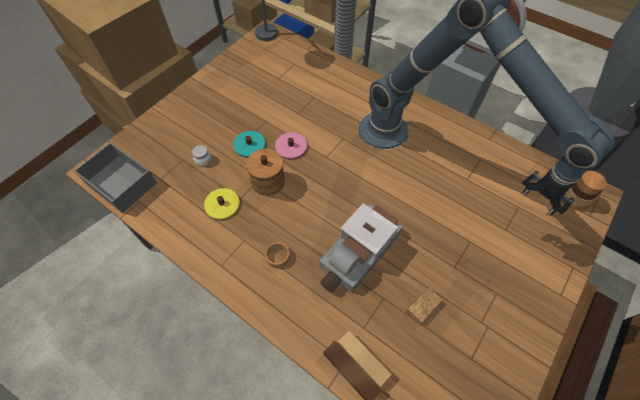

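View pics/top0.png

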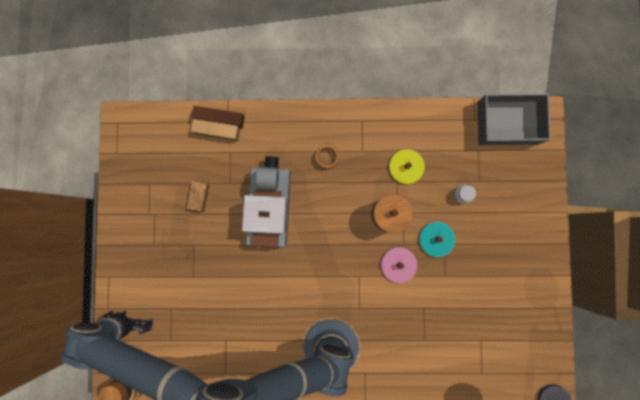

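Both views show the pot with its brown lid at scene (266,165) / top (392,213). Three look-alikes lie flat on the bench:
- turquoise: (249,143) / (437,240)
- pink: (291,145) / (399,265)
- yellow: (221,203) / (407,167)

The sander slot is at scene (369,228) / top (264,214). I choose the brown lid on the pot, and will check it in a close crop.

```bash
cat >> h.py <<'E'
def load(n):
    z=np.load(n); return {k:z[k] for k in z.files}
def tri(obs):
    A=np.zeros((3,3));b=np.zeros(3)
    for f,u,v in obs:
        c,d=ray(f,u,v); d=d/np.linalg.norm(d); M=np.eye(3)-np.outer(d,d); A+=M; b+=M@c
    p=np.linalg.solve(A,b); return p,[np.linalg.norm(np.array(proj(f,p))-[u,v]) for f,u,v in obs]
E
python3 - <<'E'
from h import *
s=load('scene0.npz');t=load('top0.npz')
def c(f,x0,y0,x1,y1,k=4):
    a=cv2.cvtColor(f['frame'][y0:y1,x0:x1],cv2.COLOR_RGB2BGR); return cv2.resize(a,(380,280),interpolation=cv2.INTER_NEAREST)
a=np.hstack([c(s,230,125,306,201),c(t,354,175,430,251)]);b=np.hstack([c(s,331,190,407,266),c(t,226,176,302,252)])
cv2.imwrite('pics/crop0.png',np.vstack([a,b]))
C=cloud(s);T=cloud(t)
for n,f,P,u,v in(('knob s',s,C,264,159),('knob t',t,T,393,213),('slot s',s,C,369,228),('slot t',t,T,264,214)):
    print(n,P[v-2:v+3,u-2:u+3].reshape(-1,3).round()[::6])
print(tri([(s,264,159),(t,393,213)]),tri([(s,369,228),(t,264,214)]))
for u,v in((407,167),(437,240),(399,265),(326,157),(465,193),(197,196)): print(onz(t,u,v,15).round())
E
```

```text
knob s [[ 525. -234.  165.]
 [ 528. -226.  168.]
 [ 531. -219.  170.]
 [ 526. -220.  158.]
 [ 524. -218.  151.]]
knob t [[ 529. -221.  156.]
 [ 525. -223.  166.]
 [ 522. -227.  165.]
 [ 518. -229.  171.]
 [ 514. -233.  169.]]
slot s [[493. 226.  81.]
 [495. 231.  81.]
 [493. 235.  76.]
 [500. 242.  86.]
 [501. 247.  87.]]
slot t [[531. 259.  87.]
 [527. 256.  82.]
 [523. 252.  81.]
 [519. 248.  82.]
 [515. 244.  85.]]
(array([ 522.07655153, -228.65056902,  153.11275468]), [np.float64(0.03132129544445049), np.float64(0.03276567127447493)]) (array([521.06945597, 244.4972305 , 131.83397468]), [np.float64(0.30858403021929237), np.float64(0.28885218203974233)])
[ 711. -310.   15.]
[ 419. -423.   15.]
[ 321. -272.   15.]
[754.  14.  15.]
[ 605. -538.   15.]
[599. 534.  15.]
```

View pics/crop0.png

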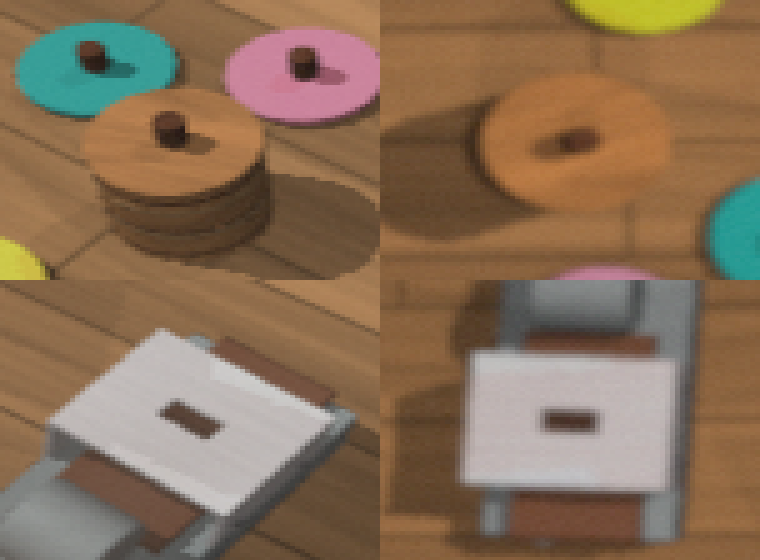

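The crop confirms it: the brown plain-wood lid with its dark knob sits on the raised pot. The white guard's slot is nearly aligned with the world axes. I'll go over the slot first for a near look, as it's on the way.

Request:
send_rows(
  commands=[
    [-3.7,-2.5,0,0,0,0],
    [-3.7,-2.5,0,0,0,0],
    [-3.7,-2.5,0,0,0,0],
    [-3.7,-2.5,0,0,0,0],
    [-3.7,-2.5,0,0,0,0],
    [-3.7,-2.5,0,0,0,0],
    [-3.7,-2.5,0,0,0,0],
    [-3.7,-2.5,0,0,0,0],
  ],
)

```text
time_s: 0.9
tcp_pos: [409.3, 380.9, 404.4]
orientation: [0.13, 0.992, -0.0, -0.0]
wrist_force: [0.8, 1.3, -0.0]
opening: 1.003
grip_force: 0.0
```

Request:
send_rows(
  commands=[
    [-3.7,-2.5,0,0,0,0],
    [-3.7,-2.5,0,0,0,0],
    [-3.7,-2.5,0,0,0,0],
    [-3.4,-2.5,0,0,0,0],
    [0,0,0,0,0,-7.5],
    [0,0,0,0,0,-7.5],
    [0,0,0,0,0,0],
  ],
)

```text
time_s: 1.6
tcp_pos: [522.8, 248.2, 404.2]
orientation: [0.0, 1.0, -0.0, -0.0]
wrist_force: [0.6, 0.4, -0.6]
opening: 1.0
grip_force: 0.0
```

```bash
python3 - <<'E'
from h import *
st=robot.state();print(st['tcp_pos'],R.from_quat(st['orientation']).as_matrix().round(3),st['wrist_force'])
f=grab('wrist');save(f,'w1.png');np.savez('w1.npz',**f)
print(f['fx'],-f['R'].T@f['t'],f['R'].round(3))
E
```

```text
[522.83105925 248.16469896 404.23404559] [[-1.     0.    -0.001]
 [ 0.     1.    -0.   ]
 [ 0.001 -0.    -1.   ]] [ 0.63667362  0.36558222 -0.59610084]
280.8061733960076 [452.15864891 247.67344042 372.61220391] [[-0.     1.     0.   ]
 [ 0.961  0.     0.275]
 [ 0.275  0.    -0.961]]
```

View pics/w1.png

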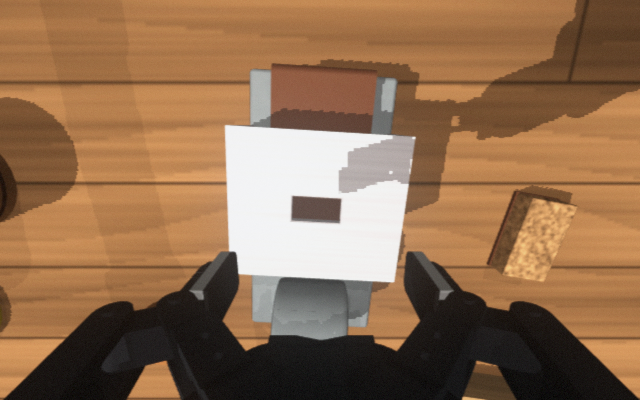

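The wrist view shows the white guard with its dark slot at (316,208), with almost no yaw. I measure it by its contour cast onto the plate height.

```bash
cat >> h.py <<'E'
def slot(f,u0,v0,w=None):
    g=cv2.cvtColor(f['frame'],cv2.COLOR_RGB2HSV); white=((g[...,1]<60)&(g[...,2]>120)).astype(np.uint8)
    cs,h=cv2.findContours(1-white,cv2.RETR_LIST,cv2.CHAIN_APPROX_NONE)
    cs=[c for c in cs if 200<cv2.contourArea(c)<20000 and cv2.pointPolygonTest(c,(float(u0),float(v0)),False)>0]
    c=min(cs,key=cv2.contourArea); P=cloud(f); x,y,ww,hh=cv2.boundingRect(c)
    ring=cv2.dilate(cv2.fillPoly(np.zeros(white.shape,np.uint8),[c],1),np.ones((15,15)))-cv2.dilate(cv2.fillPoly(np.zeros(white.shape,np.uint8),[c],1),np.ones((5,5)))
    z=np.median(P[ring>0][:,2])
    q=np.array([onz(f,u,v,z)[:2] for u,v in c[:,0]],np.float32)
    return z,cv2.minAreaRect(q),cv2.minAreaRect(c)
E
python3 - <<'E'
from h import *
f=load('w1.npz');print(slot(f,316,208))
t=load('top0.npz');z,q,c=slot(t,264,214) ;print(z,q,c)
s=load('scene0.npz')
try: z,q,c2=slot(s,369,228);print(z,q,c2)
except Exception as e: print(e)
P=cloud(f); g=cv2.cvtColor(f['frame'],cv2.COLOR_RGB2HSV); m=((g[...,1]<60)&(g[...,2]>140)&(abs(P[...,2]-145)<8)).astype(np.uint8)
cc=max(cv2.findContours(m,0,1)[0],key=cv2.contourArea);q=np.array([onz(f,u,v,145)[:2] for u,v in cc[:,0]],np.float32);print('plate',cv2.minAreaRect(q))
print(tri([(f,316,208.5),(t,*c[0])]))
E
```

```text
(np.float64(144.0276637184724), ((520.8270874023438, 243.18710327148438), (40.2446403503418, 20.68513298034668), 86.19230651855469), ((315.60211181640625, 209.1678924560547), (47.51411437988281, 23.30638313293457), 3.6913864612579346))
2.0477171359726043 ((557.2109375, 264.4026794433594), (182.2797393798828, 319.0711364746094), 86.61617279052734) ((264.29412841796875, 206.32354736328125), (44.9945068359375, 78.97876739501953), 3.416588068008423)
-0.8812345608836226 ((449.7077331542969, 222.27230834960938), (185.30322265625, 169.2415313720703), 86.38851165771484) ((370.5685119628906, 227.40347290039062), (50.79819869995117, 39.61785888671875), 35.36246109008789)
plate ((520.619873046875, 243.05343627929688), (149.24990844726562, 129.4894256591797), 86.61343383789062)
(array([549.05832912, 248.00131834,  63.00983667]), [np.float64(6.552062810552367), np.float64(1.9624026404222632)])
```

Plate measures 149 x 129.5 mm at z≈144–145, which matches. Slot centre is ≈(520.7, 243.1) and sander yaw ≈ -3.5°. On to the pot.

Request:
send_rows(
  commands=[
    [0,-4.7,0,0,0,0],
    [0,-4.7,0,0,0,0],
    [0,-4.7,0,0,0,0],
    [0,-4.7,0,0,0,0],
    [0,-4.7,0,0,0,0],
    [0,-4.7,0,0,0,0],
    [0,-4.7,0,0,0,0],
    [0,-4.7,0,0,0,0],
  ],
)

```text
time_s: 2.45
tcp_pos: [522.8, -128.7, 404.8]
orientation: [0.0, 1.0, 0.0, 0.0]
wrist_force: [1.5, 0.5, 0.5]
opening: 0.999
grip_force: 0.0
```

Request:
send_rows(
  commands=[
    [0,-4.7,0,0,0,0],
    [0,-4.7,0,0,0,0],
    [0,0,0,0,0,0],
    [0,0,0,0,0,0],
  ],
)

```text
time_s: 2.85
tcp_pos: [523.0, -222.2, 404.4]
orientation: [0.002, 1.0, 0.0, -0.0]
wrist_force: [0.5, -0.2, 0.1]
opening: 1.001
grip_force: 0.0
```

```bash
python3 - <<'E'
from h import *
st=robot.state();print(st['tcp_pos'],st['qpos'])
f=grab('wrist');save(f,'w2.png');np.savez('w2.npz',**f)
P=cloud(f)
u,v=map(round,proj(f,(524,-226,170)));print(u,v)
g=cv2.cvtColor(f['frame'],cv2.COLOR_RGB2HSV)
print(g[v,u],g[v+25,u],P[v,u],P[v+25,u])
# knob: points higher than 155 near
m=((P[...,2]>155)&(abs(P[...,0]-524)<40)&(abs(P[...,1]+226)<40))
zt=np.median(P[m][:,2]);print(zt,m.sum(),P[m].mean(0),P[m].min(0),P[m].max(0))
m2=(m&(abs(P[...,2]-170)<5)).astype(np.uint8)
c=max(cv2.findContours(m2,0,1)[0],key=cv2.contourArea)
q=np.array([onz(f,a,b,170)[:2] for a,b in c[:,0]],np.float32);print(cv2.minEnclosingCircle(q),cv2.fitEllipse(c))
# plate
m3=((abs(P[...,2]-136)<4)&(abs(P[...,0]-524)<90)&(abs(P[...,1]+226)<90)).astype(np.uint8)
c=max(cv2.findContours(m3,0,1)[0],key=cv2.contourArea)
q=np.array([onz(f,a,b,136)[:2] for a,b in c[:,0]],np.float32);print(cv2.minEnclosingCircle(q),np.median(P[m3>0][:,2]))
E
```

```text
[ 522.95886243 -222.15641957  404.38028249] [ 0.05616325  0.29997599  0.33991883  1.80919389 -0.11366401  1.05206076
  2.00607194]
316 223
[ 11 165 141] [ 16 145 242] [ 524.70908963 -226.32291946  168.60609682] [ 560.72177238 -227.1522689   135.61073695]
315.9370417489161 21658 [ 508.97981058 -227.47688844  307.67616179] [ 501.00113866 -265.99818596  155.00446314] [ 534.13264822 -186.01319481  332.32326667]
((520.5191040039062, -231.39947509765625), 12.964339256286621) ((309.5588684082031, 218.37173461914062), (30.9185848236084, 31.943199157714844), 84.82154846191406)
((521.3861694335938, -231.20797729492188), 69.15734100341797) 135.0001395675837
```

View pics/w2.png

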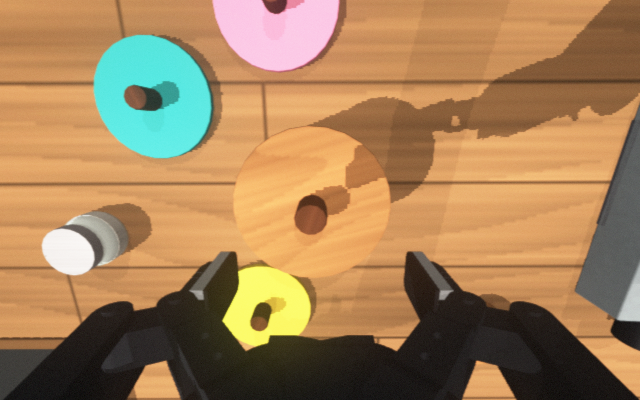

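This view shows the wood lid at (312,200), its knob top at (310,217), and the coloured look-alikes well apart. The knob is at (521,-231,170) and measures 13 mm in radius, as expected. Grasp it.

Request:
send_rows(
  commands=[
    [0.2,-0.9,0,0,0,0],
    [0,0,2.5,0,0,0],
    [0,0,2.5,0,0,0],
    [0,0,2,0,0,0],
    [0,0,1.2,0,0,0],
    [0,0,0.6,0,0,0],
    [0,0,0,0,0,0],
  ],
  grip=6,
)

```text
time_s: 3.6
tcp_pos: [521.4, -229.9, 316.3]
orientation: [-0.001, 1.0, 0.0, -0.0]
wrist_force: [0.3, 0.5, 0.7]
opening: 0.702
grip_force: 0.0
```

Request:
send_rows(
  commands=[
    [0,0,0,0,0,0],
    [0,0,0,0,0,0],
    [0,0,0,0,0,0],
    [0,0,0,0,0,0],
    [0,0,0,0,0,0],
    [0,0,0,0,0,0],
  ],
  grip=0,
  force=40,
)

```text
time_s: 4.2
tcp_pos: [521.6, -230.6, 317.8]
orientation: [-0.0, 1.0, -0.0, 0.001]
wrist_force: [-0.6, 0.7, 6.4]
opening: 0.29
grip_force: 39.6
```

Request:
send_rows(
  commands=[
    [0,0,0,0,0,0],
    [0,0,-0.5,0,0,0],
    [0,0,-1,0,0,0],
    [0,0,-1.5,0,0,0],
    [0,0,-2,0,0,0],
    [0,0,-1,0,0,0],
    [0,0,0,0,0,0],
  ],
)

```text
time_s: 4.9
tcp_pos: [521.5, -230.6, 378.2]
orientation: [-0.0, 1.0, -0.0, 0.002]
wrist_force: [-0.3, -0.9, -1.7]
opening: 0.292
grip_force: 39.4
```

```bash
python3 - <<'E'
from h import *
st=robot.state();print(st['tcp_pos'],st['wrist_force'],st['wrist_torque'],st['opening'])
f=grab('wrist');P=cloud(f);np.savez('w3.npz',**f)
for x,y in((480,-231),(480,-260),(480,-200),(470,-231)):
    u,v=map(round,proj(f,(x,y,196)));print(u,v,P[v,u].round(1))
E
```

```text
[ 521.49695602 -230.61518096  378.22661469] [-0.29138026 -0.92148367 -1.74296021] [ 0.0364168   0.01284126 -0.02729903] 0.2922953168856635
321 180 [ 480.3 -231.2  195. ]
268 180 [ 480.1 -260.   196.2]
378 180 [ 480.3 -200.1  195.2]
321 161 [ 469.9 -231.2  195.6]
```

The lid is held: its plate is level at z 195.5, which puts the lid origin about 198 mm below the TCP. Carry it to the free bench spot at about (540,-10).

Request:
send_rows(
  commands=[
    [-0.5,2.5,0,0,0,0],
    [-0.5,4,0,0,0,0],
    [-0.5,4,0,0,0,0],
    [-0.3,4,0,0,0,0],
    [0,4,0,0,0,0],
    [0,2.5,0,0,0,0],
    [0,1,0,0,0,0],
    [0,0,1,0,0,0],
  ],
)

```text
time_s: 5.75
tcp_pos: [539.3, -9.3, 366.7]
orientation: [-0.002, 1.0, 0.0, 0.001]
wrist_force: [1.2, -0.2, -2.1]
opening: 0.288
grip_force: 39.6
```

Request:
send_rows(
  commands=[
    [0,0,3,0,0,0],
    [0,0,3.5,0,0,0],
    [0,0,3.5,0,0,0],
    [0,0,3,0,0,0],
    [0,0,1.5,0,0,0],
    [0,0,1,0,0,0],
    [0,0,0.6,0,0,0],
    [0,0,0,0,0,0],
  ],
)

```text
time_s: 6.55
tcp_pos: [538.9, -11.3, 205.2]
orientation: [0.0, 1.0, -0.0, -0.0]
wrist_force: [0.0, -0.0, -3.0]
opening: 0.29
grip_force: 39.6
```

Request:
send_rows(
  commands=[
    [0,0,0.3,0,0,0],
    [0,0,0.2,0,0,0],
    [0,0,0.1,0,0,0],
    [0,0,0.1,0,0,0],
    [0,0,0,0,0,0],
    [0,0,0,0,0,0],
  ],
)

```text
time_s: 7.15
tcp_pos: [539.0, -10.3, 198.8]
orientation: [-0.001, 1.0, 0.0, 0.0]
wrist_force: [0.5, 0.4, -2.2]
opening: 0.287
grip_force: 39.6
```

Request:
send_rows(
  commands=[
    [0,0,0.1,0,0,0],
    [0,0,0.05,0,0,0],
    [0,0,0,0,0,0],
    [0,0,0,0,0,0],
  ],
)

```text
time_s: 7.55
tcp_pos: [539.0, -10.3, 197.1]
orientation: [-0.001, 1.0, 0.0, -0.0]
wrist_force: [0.1, -0.2, -2.3]
opening: 0.289
grip_force: 39.6
```

Request:
send_rows(
  commands=[
    [0,0,0.1,0,0,0],
    [0,0,0.1,0,0,0],
    [0,0,0,0,0,0],
    [0,0,0,0,0,0],
  ],
)

```text
time_s: 7.95
tcp_pos: [539.1, -10.4, 196.7]
orientation: [-0.0, 1.0, 0.0, 0.0]
wrist_force: [-3.7, 0.7, 10.8]
opening: 0.291
grip_force: 41.2
```

The wrist force jumped to +10.8 N, so the lid is on the bench. Release and rise.

Request:
send_rows(
  commands=[
    [0,0,0,0,0,0],
    [0,0,0,0,0,0],
    [0,0,0,0,0,0],
    [0,0,0,0,0,0],
    [0,0,0,0,0,0],
    [0,0,-1,0,0,0],
    [0,0,-3,0,0,0],
    [0,0,-4,0,0,0],
  ],
  grip=6,
)

```text
time_s: 8.75
tcp_pos: [538.3, -10.3, 275.1]
orientation: [-0.0, 1.0, -0.0, -0.002]
wrist_force: [0.7, -0.6, -0.6]
opening: 0.705
grip_force: 0.0
```

Request:
send_rows(
  commands=[
    [0,0,-5,0,0,0],
    [0,0,-4,0,0,0],
    [0,0,-3.5,0,0,0],
    [0,-4,0,0,0,0],
    [0,-4,0,0,0,0],
    [0.5,-4,0,0,0,0],
    [0.5,-4,0,0,0,0],
    [0.8,-4,0,0,0,0],
  ],
)

```text
time_s: 9.55
tcp_pos: [520.8, -211.8, 401.0]
orientation: [-0.001, 1.0, -0.0, 0.001]
wrist_force: [1.1, 0.4, 0.3]
opening: 0.701
grip_force: 0.0
```

Request:
send_rows(
  commands=[
    [0,-2,0,0,0,0],
    [0,0,0,0,0,0],
    [0,0,0,0,0,0],
  ],
  grip=8.5,
)

```text
time_s: 9.85
tcp_pos: [521.1, -230.1, 400.5]
orientation: [-0.0, 1.0, 0.0, 0.0]
wrist_force: [0.9, 0.1, -0.2]
opening: 0.996
grip_force: 0.0
```

```bash
python3 - <<'E'
from h import *
st=robot.state();print(st['tcp_pos'],st['qpos'].round(3),st['opening'])
t=grab('top');T=cloud(t)
m=(abs(T[...,0]-539)<60)&(abs(T[...,1]+10)<60);print('lid z',np.percentile(T[m][:,2],[5,50,95]))
f=grab('wrist');save(f,'w4.png');np.savez('w4.npz',**f)
P=cloud(f)
m=((P[...,2]>100)&(P[...,2]<123)&(np.hypot(P[...,0]-521,P[...,1]+231)<50)).astype(np.uint8)
c=max(cv2.findContours(m,0,1)[0],key=cv2.contourArea);z=np.median(P[m>0][:,2])
q=np.array([onz(f,a,b,z)[:2] for a,b in c[:,0]],np.float32);print('stick top',z,cv2.minAreaRect(q),cv2.minAreaRect(c))
m=((abs(P[...,2]-126)<3)&(np.hypot(P[...,0]-521,P[...,1]+231)<80)).astype(np.uint8)
c=max(cv2.findContours(m,0,1)[0],key=cv2.contourArea)
q=np.array([onz(f,a,b,126)[:2] for a,b in c[:,0]],np.float32);print('pot',cv2.minEnclosingCircle(q))
E
```

```text
[ 521.12829739 -230.09023332  400.49995126] [ 0.052  0.308  0.364  1.812 -0.126  1.045  2.036] 0.9962273833348072
lid z [ 2.34851917 14.3585692  22.58229261]
stick top 116.81268329236394 ((520.1891479492188, -234.81622314453125), (21.6467342376709, 30.939918518066406), 22.067251205444336) ((314.96551513671875, 202.41380310058594), (22.654830932617188, 33.053768157958984), 68.19859313964844)
pot ((521.2512817382812, -232.55206298828125), 67.2416000366211)
```

View pics/w4.png

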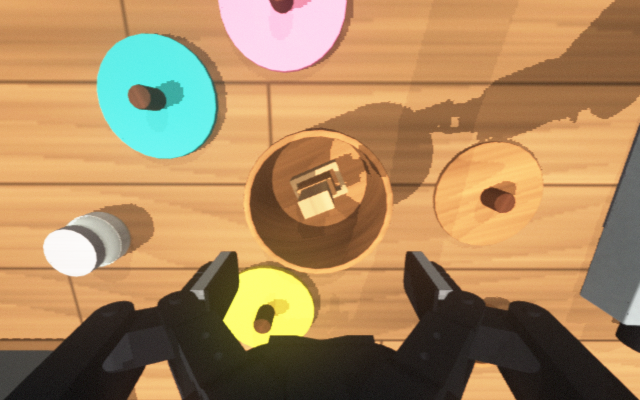

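The lid lies flat on the bench at (490,193), knob up. In the pot, the stick's pale top is near (316,205), turned about 20°. A closer crop will give its yaw.

```bash
python3 - <<'E'
from h import *
f=load('w4.npz');P=cloud(f)
a=f['frame'][150:240,265:365]
cv2.imwrite('pics/c4.png',cv2.cvtColor(cv2.resize(a,(700,560),interpolation=cv2.INTER_NEAREST),cv2.COLOR_RGB2BGR))
g=cv2.cvtColor(f['frame'],cv2.COLOR_RGB2HSV)
for v in range(186,222,4): print(v,[(int(P[v,u,2]),int(g[v,u,2])) for u in range(292,346,5)])
E
```

```text
186 [(36, 188), (31, 132), (55, 114), (67, 169), (71, 150), (82, 118), (93, 127), (87, 119), (68, 186), (13, 122), (38, 231)]
190 [(6, 161), (66, 180), (71, 155), (83, 113), (92, 114), (102, 121), (108, 127), (112, 177), (66, 184), (34, 140), (37, 250)]
194 [(6, 154), (35, 192), (92, 117), (103, 117), (112, 114), (117, 233), (117, 253), (116, 253), (66, 165), (37, 250), (8, 233)]
198 [(8, 153), (36, 163), (111, 120), (116, 232), (117, 249), (116, 249), (118, 252), (116, 254), (85, 141), (7, 176), (7, 173)]
202 [(7, 158), (116, 194), (116, 251), (115, 250), (118, 247), (116, 249), (117, 251), (117, 254), (110, 230), (6, 171), (5, 174)]
206 [(6, 176), (6, 161), (117, 251), (116, 250), (117, 247), (116, 249), (117, 250), (116, 253), (116, 253), (7, 175), (7, 178)]
210 [(6, 176), (6, 158), (117, 250), (117, 251), (117, 250), (117, 248), (117, 250), (6, 237), (7, 202), (7, 186), (8, 178)]
214 [(7, 177), (6, 159), (7, 208), (117, 250), (116, 250), (8, 228), (7, 182), (6, 178), (6, 194), (8, 188), (6, 183)]
218 [(9, 128), (7, 175), (6, 159), (7, 222), (8, 181), (6, 178), (6, 174), (6, 188), (6, 191), (6, 190), (8, 191)]
```

View pics/c4.png

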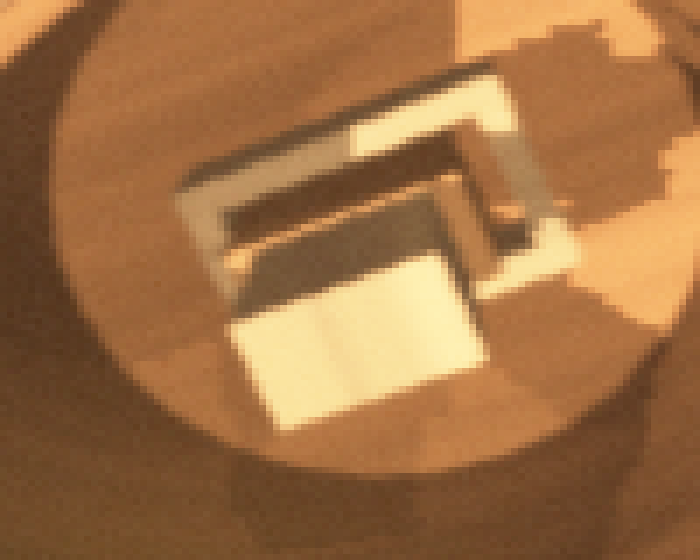

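The crop shows the pale top face with corners near crop (232,325), (440,255), (485,355) and (280,430), turned about 18°. I fit only that face.

```bash
python3 - <<'E'
from h import *
f=load('w4.npz');P=cloud(f);g=cv2.cvtColor(f['frame'],cv2.COLOR_RGB2HSV)
m=((g[...,2]>215)&(P[...,2]>112)&(P[...,2]<122)&(np.hypot(P[...,0]-521,P[...,1]+231)<50)).astype(np.uint8)
c=max(cv2.findContours(m,0,1)[0],key=cv2.contourArea)
q=np.array([onz(f,a,b,117.5)[:2] for a,b in c[:,0]],np.float32);print(np.median(P[m>0],0),cv2.minAreaRect(q),cv2.minAreaRect(c))
b=cv2.boxPoints(cv2.minAreaRect(q));print(b)
E
```

```text
[ 521.77664206 -233.86526954  116.98148457] ((521.9432983398438, -234.26858520507812), (17.71967887878418, 29.999248504638672), 22.85808563232422) ((315.5389709472656, 204.48406982421875), (18.553010940551758, 32.09965896606445), 67.7509765625)
[[ 507.95264 -223.88849]
 [ 519.60583 -251.53189]
 [ 535.93396 -244.64868]
 [ 524.28076 -217.00528]]
```

Top face 17.7 x 30 mm, centre (522,-234.3,117), thin axis 23° from world x. Turn the tool by -113° so that the pads close on the thin sides.

Request:
send_rows(
  commands=[
    [-0.1,-0.4,0,0,0,0],
    [0,0,0,0,0,-8.0],
    [0,0,0,0,0,-8.0],
    [0,0,0,0,0,-8.0],
    [0,0,0,0,0,-8.0],
    [0,0,0,0,0,-8.0],
    [0,0,0,0,0,-8.0],
    [0,0,0,0,0,-8.0],
  ],
  grip=5,
)

```text
time_s: 10.75
tcp_pos: [524.0, -232.7, 394.0]
orientation: [-0.415, 0.91, 0.004, -0.007]
wrist_force: [-0.3, -0.2, -1.9]
opening: 0.589
grip_force: 0.0
```

Request:
send_rows(
  commands=[
    [0,0,0,0,0,-8.0],
    [0,0,0,0,0,-8.0],
    [0,0,0,0,0,-8.0],
    [0,0,0,0,0,-8.0],
    [0,0,0,0,0,-8.0],
    [0,0,0,0,0,-8.0],
    [0,0,0,0,0,-8.0],
    [0,0,0,0,0,-0.9],
  ],
)

```text
time_s: 11.55
tcp_pos: [543.3, -165.7, 332.8]
orientation: [0.726, -0.686, 0.0, 0.037]
wrist_force: [-0.9, 0.1, 0.3]
opening: 0.58
grip_force: 0.0
```

```bash
cat >> h.py <<'E'
def pose():
    st=robot.state();M=R.from_quat(st['orientation']).as_matrix();y=M[:,1]
    print('tcp',st['tcp_pos'].round(2),'y yaw',np.degrees(np.arctan2(y[1],y[0])).round(2),'z',M[:,2].round(4),'q7',st['qpos'][6].round(2),'F',st['wrist_force'].round(1),'op',st['opening'].round(3),'gf',st['grip_force']); return st,M
E
python3 - <<'E'
from h import *
pose()
f=grab('wrist');P=cloud(f);np.savez('w5.npz',**f);g=cv2.cvtColor(f['frame'],cv2.COLOR_RGB2HSV)
save(f,'w5.png')
m=((g[...,2]>200)&(P[...,2]>112)&(P[...,2]<122)&(np.hypot(P[...,0]-521,P[...,1]+233)<45)).astype(np.uint8)
c=max(cv2.findContours(m,0,1)[0],key=cv2.contourArea)
q=np.array([onz(f,a,b,117.5)[:2] for a,b in c[:,0]],np.float32);print(np.median(P[m>0],0),cv2.minAreaRect(q),cv2.minAreaRect(c))
print(tri([(load('w4.npz'),315.5,204.5),(f,*cv2.minAreaRect(c)[0])]))
E
```

```text
Traceback (most recent call last):
  File "h.py", line 35, in pose
    print('tcp',st['tcp_pos'].round(2),'y yaw',np.degrees(np.arctan2(y[1],y[0])).round(2),'z',M[:,2].round(4),'q7',st['qpos'][6].round(2),'F',st['wrist_force'].round(1),'op',st['opening'].round(3),'gf',st['grip_force']); return st,M
                                                                                                                                                                              ^^^^^^^^^^^^^^^^^^^
AttributeError: 'float' object has no attribute 'round'
```

```bash
sed -i "s/st\['opening'\].round(3)/st['opening']/" h.py
python3 - <<'E'
from h import *
print(pose()[0]['qpos'])
E
```

```text
tcp [ 543.29 -165.66  332.81] y yaw -176.84 z [-0.0496 -0.0539 -0.9973] q7 2.66 F [-0.9  0.1  0.3] op 0.5803432345299735 gf 0.0
[ 1.09506317  0.82575633 -1.38482367  1.81222537  0.87869625  1.34252263
  2.66011427]
```

Turning that way ran joint 7 into its limit. Rise, then turn back the other way (+z).

Request:
send_rows(
  commands=[
    [0,0,-3,0,0,0],
    [0,0,-4,0,0,0],
    [0,0,0,0,0,8],
    [0,0,0,0,0,8],
    [0,0,0,0,0,8],
    [0,0,0,0,0,8],
    [0,0,0,0,0,8],
    [0,0,0,0,0,8],
  ],
)

```text
time_s: 12.35
tcp_pos: [553.4, -144.6, 390.4]
orientation: [-0.364, 0.93, -0.027, -0.036]
wrist_force: [0.2, -0.6, -0.1]
opening: 0.582
grip_force: 0.0
```

```bash
python3 - <<'E'
from h import *
print(pose()[0]['qpos'])
E
```

```text
tcp [ 553.44 -144.63  390.4 ] y yaw 132.86 z [-0.0475 -0.077  -0.9959] q7 1.93 F [ 0.2 -0.6 -0.1] op 0.5821597836916134 gf 0.0
[ 0.99548653  0.60700061 -1.20176643  1.748371    0.66017164  1.28856325
  1.92959465]
```

```bash
cat >> h.py <<'E'
def go(p,yaw):
    """rest of the way: tilt fix + turn as tool rotvec (deg), shift in tool axes (cm) now and after turn"""
    st,M=pose(); c,s=np.cos(np.radians(yaw)),np.sin(np.radians(yaw))
    T=np.array([[s,c,0],[-c,s,0],[0,0,-1]])  # columns: x=(s,-c), y=(c,s), z=down
    tilt=np.cross(M.T@M[:,2],M.T@np.array([0,0,-1])); 
    yn=np.degrees(np.arctan2(M[1,1],M[0,1]))
    d=np.array(p)-st['tcp_pos']
    print('tilt',np.degrees(tilt).round(2),'turn z',-(yaw-yn),'shift now',(M.T@d/10).round(3),'after turn',(T.T@d/10).round(3))
E
python3 - <<'E'
from h import *
go((522,-234.3,400),22.9)
E
```

```text
tcp [ 553.44 -144.63  390.4 ] y yaw 132.86 z [-0.0475 -0.077  -0.9959] q7 1.93 F [ 0.2 -0.6 -0.1] op 0.5821597836916134 gf 0.0
tilt [-1.39 -5.   -0.  ] turn z 109.95754015720507 shift now [ 8.446 -4.457 -0.116] after turn [ 7.037 -6.385 -0.96 ]
```

Request:
send_rows(
  commands=[
    [0,0,0,-1.4,-5,0],
    [0,0,0,0,0,8],
    [0,0,0,0,0,8],
    [0,0,0,0,0,8],
    [0,0,0,0,0,8],
    [0,0,0,0,0,8],
    [0,0,0,0,0,8],
    [0,0,0,0,0,8],
  ],
)

```text
time_s: 13.15
tcp_pos: [553.4, -144.5, 390.5]
orientation: [0.115, 0.993, 0.0, -0.0]
wrist_force: [0.9, 0.1, 0.0]
opening: 0.585
grip_force: 0.0
```

Request:
send_rows(
  commands=[
    [0,0,0,0,0,8],
    [0,0,0,0,0,8],
    [0,0,0,0,0,8],
    [0,0,0,0,0,8],
    [0,0,0,0,0,8],
    [0,0,0,0,0,8],
    [0,0,0,0,0,6],
    [0,0,0,0,0,0],
  ],
)

```text
time_s: 13.95
tcp_pos: [553.4, -144.3, 390.5]
orientation: [0.551, 0.835, -0.0, -0.0]
wrist_force: [1.3, 0.6, -0.4]
opening: 0.587
grip_force: 0.0
```

```bash
python3 - <<'E'
from h import *
go((522,-234.3,400),22.9);print(robot.state()['qpos'])
E
```

```text
tcp [ 553.43 -144.33  390.55] y yaw 23.17 z [-4.e-04  0.e+00 -1.e+00] q7 0.29 F [ 1.3  0.6 -0.4] op 0.5865671754909516 gf 0.0
tilt [-0.02 -0.01 -0.  ] turn z 0.2673908719434053 shift now [-7.034 -6.43  -0.944] after turn [ 7.064 -6.396 -0.945]
[ 0.77795838  0.42152305 -0.78365093  1.76714563  0.33164275  1.09064706
  0.28651963]
```

Request:
send_rows(
  commands=[
    [-2.0,-1.8,0,0,0,0.3],
    [-2.0,-1.8,0,0,0,0],
    [-2.0,-1.8,0,0,0,0],
    [-1.0,-1.0,0,0,0,0],
    [0,0,0,0,0,0],
  ],
)

```text
time_s: 14.45
tcp_pos: [520.9, -236.4, 389.6]
orientation: [0.554, 0.832, -0.0, -0.001]
wrist_force: [-0.8, 0.3, 0.4]
opening: 0.584
grip_force: 0.0
```

```bash
sed -i 's/\[\[s,c,0\],\[-c,s,0\]/[[-s,c,0],[c,s,0]/' h.py
python3 - <<'E'
from h import *
f=grab('wrist');P=cloud(f);np.savez('w5.npz',**f);g=cv2.cvtColor(f['frame'],cv2.COLOR_RGB2HSV)
m=((P[...,2]>112)&(P[...,2]<122)&(np.hypot(P[...,0]-521,P[...,1]+233)<45)).astype(np.uint8)
mh=m&(g[...,2]>150)
for mm in(m,mh):
  c=max(cv2.findContours(mm,0,1)[0],key=cv2.contourArea)
  q=np.array([onz(f,a,b,117.5)[:2] for a,b in c[:,0]],np.float32);print(np.median(P[mm>0],0),cv2.minAreaRect(q),cv2.minAreaRect(c))
print(tri([(load('w4.npz'),315.5,204.5),(f,*cv2.minAreaRect(c)[0])]))
go((522,-234.3,251),22.9)
E
```

```text
[ 521.15715353 -233.22100239  117.03000698] ((521.3014526367188, -233.1395263671875), (17.86125946044922, 30.565162658691406), 22.26836585998535) ((324.0, 203.5), (20.0, 33.0), 0.0)
[ 521.20076282 -233.22275231  117.03409619] ((521.4658203125, -233.54098510742188), (17.86125946044922, 29.697525024414062), 22.26836585998535) ((324.0, 204.0), (32.0, 20.0), 90.0)
(array([ 521.93553452, -234.04209471,  115.92304863]), [np.float64(0.5356677588922519), np.float64(0.5590574716943928)])
tcp [ 521.48 -234.51  389.84] y yaw 22.79 z [-0.001   0.0015 -1.    ] q7 0.46 F [-0.5  0.6 -0.3] op 0.5879968827268957 gf 0.0
tilt [-0.02 -0.1  -0.  ] turn z -0.11002566296835425 shift now [-0.025  0.061 13.884] after turn [-1.0000e-03  5.6000e-02  1.3884e+01]
```

Both views agree: stick top ≈(521.7,-233.8), triangulated z 116, yaw 22.4°. The tool is aligned, so descend and grip.

Request:
send_rows(
  commands=[
    [0,0,3,0,0,0],
    [0,0,3,0,0,0],
    [0,0,3,0,0,0],
    [0,0,2.5,0,0,0],
    [0,0,1.5,0,0,0],
    [0,0,0.8,0,0,0],
    [0,0,0,0,0,0],
  ],
)

```text
time_s: 15.2
tcp_pos: [521.7, -233.4, 251.4]
orientation: [0.553, 0.833, 0.0, -0.001]
wrist_force: [-0.6, 0.4, 1.1]
opening: 0.589
grip_force: 0.0
```

Request:
send_rows(
  commands=[
    [0,0,0,0,0,0],
    [0,0,0,0,0,0],
    [0,0,0,0,0,0],
    [0,0,0,0,0,0],
    [0,0,0,0,0,0],
    [0,0,0,0,0,0],
    [0,0,0,0,0,0],
  ],
  grip=0,
  force=40,
)

```text
time_s: 15.9
tcp_pos: [522.0, -234.3, 253.0]
orientation: [0.553, 0.833, 0.0, 0.0]
wrist_force: [-0.4, -0.3, 6.2]
opening: 0.207
grip_force: 40.9
```

Request:
send_rows(
  commands=[
    [0,0,-0.5,0,0,0],
    [0,0,-1.5,0,0,0],
    [0,0,-2.5,0,0,0],
    [0,0,-3,0,0,0],
    [0,0,-3,0,0,0],
    [0,0,-3,0,0,0],
    [0,0,-2,0,0,0],
    [0,0,-0.5,0,0,0],
  ],
)

```text
time_s: 16.7
tcp_pos: [521.9, -234.1, 414.9]
orientation: [0.553, 0.833, 0.0, 0.002]
wrist_force: [1.0, -0.1, -0.3]
opening: 0.203
grip_force: 40.1
```

```bash
python3 - <<'E'
from h import *
f=grab('wrist');save(f,'w6.png');np.savez('w6.npz',**f);go((520.7,243.1,405),-3.5);print(robot.state()['qpos'])
E
```

```text
tcp [ 521.71 -234.25  414.07] y yaw 22.8 z [ 1.6e-03 -9.0e-04 -1.0e+00] q7 0.47 F [-1.3  0.  -1.1] op 0.2067433138842769 gf 40.08699953556061
tilt [ 0.06  0.08 -0.  ] turn z 26.298061379855913 shift now [44.046 18.402  0.864] after turn [47.64  -3.015  0.907]
[ 0.94498961  0.39421047 -0.77863347  1.74043265  0.30351635  1.12981682
  0.47167597]
```

View pics/w6.png

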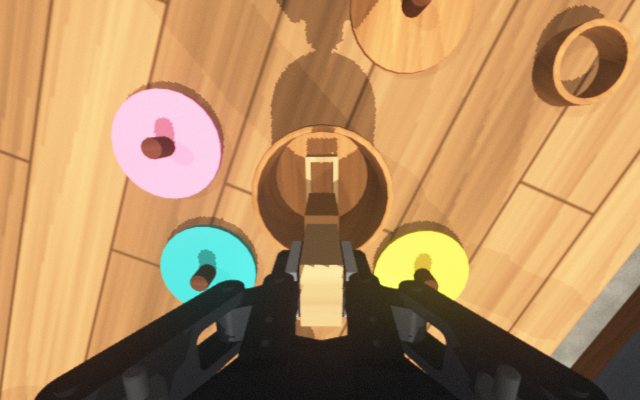

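The stick is held straight between the pads, below (322,230), with the pot emptied and nothing else touched. Carry it to above the slot and turn.

Request:
send_rows(
  commands=[
    [2.4,1,0,0,0,0],
    [4.4,1.84,0,0,0,0],
    [4.4,1.84,0,0,0,0],
    [4.4,1.84,0,0,0,0],
    [4.4,1.84,0,0,0,0],
    [4.4,1.84,0,0,0,0],
    [4.4,1.84,0,0,0,0],
    [4.4,1.84,0,0,0,0],
  ],
)

```text
time_s: 17.55
tcp_pos: [520.0, 126.8, 410.8]
orientation: [0.553, 0.833, -0.001, -0.002]
wrist_force: [1.1, -0.4, -1.7]
opening: 0.207
grip_force: 40.0
```

Request:
send_rows(
  commands=[
    [4.4,1.84,0,0,0,0],
    [4.4,1.84,0,0,0,0],
    [2,0.84,0,0,0,0],
    [0,0,0,0,0,7],
    [0,0,0,0,0,7],
    [0,0,0,0,0,7],
    [0,0,0,0,0,5.3],
    [0,0,0,0,0,0],
  ],
)

```text
time_s: 18.35
tcp_pos: [520.2, 242.2, 410.9]
orientation: [0.728, 0.685, -0.002, -0.001]
wrist_force: [0.2, -0.1, -1.4]
opening: 0.205
grip_force: 40.0
```

```bash
python3 - <<'E'
from h import *
go((520.7,243.1,405),-3.5)
f=grab('wrist');save(f,'w7.png');np.savez('w7.npz',**f);P=cloud(f)
st=robot.state();M=R.from_quat(st['orientation']).as_matrix();Q=(P-st['tcp_pos'])@M
for z in range(150,250,10):
    m=(abs(Q[...,2]-z)<5)&(abs(Q[...,1])<7)&(abs(Q[...,0])<40)
    print(z,m.sum(),np.median(Q[m][:,0]).round(2) if m.any() else '')
c=-M.T@0 if 0 else None
E
```

```text
tcp [520.19 242.24 410.88] y yaw -3.46 z [-3.6e-03 -6.0e-04 -1.0e+00] q7 -0.85 F [ 0.2 -0.1 -1.4] op 0.20530307058442043 gf 39.96843695640564
tilt [-0.21  0.05 -0.  ] turn z 0.03585391437578789 shift now [0.09  0.047 0.588] after turn [0.089 0.045 0.588]
150 279 14.46
160 234 14.51
170 188 14.54
180 171 14.54
190 305 18.29
200 105 19.56
210 87 19.49
220 73 19.46
230 70 19.53
240 40 19.54
```

View pics/w7.png

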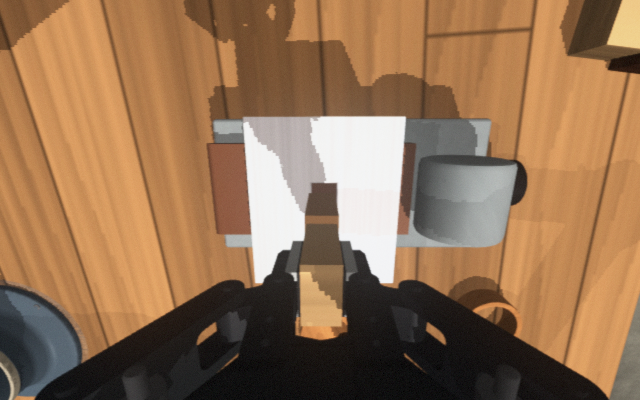

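The stick hangs square above the guard; only the far part of the slot shows, at (324,187). The stick is centred to -0.5 mm in the tool and shows no tilt. I check the slot again from the guard's visible edges in this view.

```bash
python3 - <<'E'
from h import *
f=load('w7.npz');im=f['frame'].astype(float).min(2)
ey=np.array([-np.sin(np.radians(-3.5)),np.cos(np.radians(-3.5))]);ex=np.array([ey[1],-ey[0]])
def edge(pts):return np.array([onz(f,u,v,145)[:2] for u,v in pts])
# gradients: left/right edge rows, top edge cols; restrict to lower-saturation transition
g=cv2.cvtColor(f['frame'],cv2.COLOR_RGB2HSV)[...,1].astype(float)
L=[];Rr=[];T=[]
def cross(a,th,rev=False):
    r=range(len(a)-2,-1,-1) if rev else range(len(a)-1)
    for i in r:
        lo,hi=(a[i+1],a[i]) if rev else (a[i],a[i+1])
        if lo>th>=hi: 
            k=(lo-th)/(lo-hi); return i+1-k if rev else i+k
for v in range(150,225,3):
    a=cross(g[v,225:290],60);b=cross(g[v,360:413],60,True)
    if a:L.append((225+a,v))
    if b:Rr.append((360+b,v))
for u in range(260,395,4):
    a=cross(g[105:130,u],60)
    if a:T.append((u,105+a))
l,r,t=edge(L),edge(Rr),edge(T)
for n,e,ax in(('L',l,ex),('R',r,ex),('T',t,ey)):
    s=e@ax; other=e@(ey if ax is ex else ex); p=np.polyfit(other,s,1); print(n,len(e),np.median(s),s.std(),'slope deg',np.degrees(p[0]))
C0=np.array([520.7,243.1]);print('exp L',C0@ex-65,'R',C0@ex+65,'T',C0@ey+75)
# slot far corners by dark pixels
for v in(182,183,184,185,186,188): print(v,f['frame'][v,305:342,0].tolist())
E
```

```text
L 25 439.9070181304487 0.08356891179233705 slope deg -0.1224327255427087
R 25 570.4766332350056 0.0958700473998911 slope deg 0.07394025294595909
T 34 350.0235770316093 0.2831911231244089 slope deg 0.4615100958442748
exp L 439.88788957734243 R 569.8878895773424 T 349.4345440321558
182 [189, 189, 189, 185, 180, 171, 163, 161, 158, 162, 161, 161, 158, 157, 156, 159, 156, 156, 163, 209, 232, 233, 232, 231, 230, 229, 224, 223, 223, 221, 219, 219, 228, 238, 242, 243, 244]
183 [186, 190, 188, 186, 179, 159, 136, 109, 112, 108, 112, 113, 107, 107, 107, 107, 109, 109, 108, 124, 140, 141, 138, 137, 135, 131, 134, 133, 132, 129, 132, 151, 206, 235, 242, 244, 244]
184 [186, 186, 187, 188, 179, 162, 128, 104, 96, 93, 98, 95, 93, 95, 92, 97, 94, 96, 92, 99, 98, 93, 96, 95, 99, 96, 95, 102, 95, 99, 102, 134, 202, 236, 243, 244, 244]
185 [184, 185, 188, 182, 182, 160, 127, 98, 99, 95, 93, 97, 95, 98, 94, 100, 93, 96, 94, 97, 91, 94, 97, 97, 95, 94, 95, 96, 93, 94, 98, 131, 202, 237, 243, 243, 244]
186 [185, 189, 190, 186, 178, 166, 131, 98, 94, 94, 99, 90, 95, 96, 97, 93, 98, 93, 94, 94, 96, 93, 95, 95, 92, 97, 95, 94, 94, 96, 102, 133, 203, 237, 243, 243, 244]
188 [186, 188, 187, 185, 180, 168, 137, 101, 93, 94, 96, 96, 92, 95, 94, 93, 94, 95, 98, 96, 96, 95, 96, 96, 95, 95, 97, 96, 97, 99, 101, 130, 199, 236, 243, 243, 243]
```

Request:
send_rows(
  commands=[
    [0,0,0,-0.2,0,0],
    [0,0,0,0,0,0],
    [0,0,0,0,0,0],
  ],
)

```text
time_s: 18.7
tcp_pos: [520.6, 242.4, 412.0]
orientation: [0.728, 0.685, 0.001, 0.0]
wrist_force: [0.9, -0.1, -1.6]
opening: 0.202
grip_force: 40.0
```

```bash
python3 - <<'E'
from h import *
f=load('w7.npz');a=onz(f,310.9,186,145)[:2];b=onz(f,336.7,186,145)[:2];e=onz(f,323.5,182.7,145)[:2]
ey=np.array([-np.sin(np.radians(-3.5)),np.cos(np.radians(-3.5))])
m=(a+b)/2; print('slot w',np.linalg.norm(b-a),'x-mid',m,'centre from far edge',e-21*ey)
go((521.0,244.0,405),-3.5)
f=grab('wrist');P=cloud(f);st=robot.state();M=R.from_quat(st['orientation']).as_matrix();Q=(P-st['tcp_pos'])@M
for z in range(155,246,10):
    k=(abs(Q[...,2]-z)<5)&(abs(Q[...,1])<14)&(abs(Q[...,0]-17)<5)
    print(z,k.sum(),np.median(Q[k][:,0]).round(2),np.percentile(Q[k][:,1],[1,99]).round(2))
k=(abs(Q[...,1])<12)&(abs(Q[...,0]-19.5)<1.5); print('foot z',np.percentile(Q[k][:,2],[98,99.5,100]))
k=(abs(Q[...,1])<7)&(abs(Q[...,0])<12)&(Q[...,2]>120)&(Q[...,2]<150);print('top z',np.median(Q[k][:,2]))
E
```

```text
slot w 21.948149875497148 x-mid [522.27865354 261.6641554 ] centre from far edge [520.90949198 243.56848697]
tcp [520.61 242.41 412.  ] y yaw -3.46 z [ 1.7e-03  7.0e-04 -1.0e+00] q7 -0.85 F [ 0.9 -0.1 -1.6] op 0.20235783198978013 gf 39.969191551208496
tilt [ 0.09 -0.05  0.  ] turn z 0.04024945933066659 shift now [0.161 0.028 0.7  ] after turn [0.162 0.029 0.7  ]
155 324 14.55 [-9.37  8.22]
165 275 14.59 [-9.43  8.14]
175 218 14.6 [-9.34  8.13]
185 475 16.59 [-10.42   9.32]
195 154 19.59 [-10.45   9.27]
205 136 19.64 [-10.21   9.19]
215 119 19.62 [-10.09   9.02]
225 97 19.59 [-10.39   8.82]
235 83 19.62 [-10.23   9.13]
245 22 19.61 [-10.22   9.24]
foot z [237.16314954 241.26495144 269.50960241]
top z 136.03702889319948
```

Slot centre is ≈(521.1,243.6) with width 21.9 mm, as it must be. The foot is 246 mm below the TCP, with offsets -0.4/-0.5 mm. Correct for those and descend to just above the plate.

Request:
send_rows(
  commands=[
    [0.16,0.08,0,0,0,0],
    [0,0,0.6,0,0,0],
    [0,0,0.5,0,0,0],
    [0,0,0.3,0,0,0],
    [0,0,0,0,0,0],
    [0,0,0,0,0,0],
    [0,0,0,0,0,0],
  ],
)

```text
time_s: 19.45
tcp_pos: [521.6, 244.2, 398.4]
orientation: [0.728, 0.685, 0.001, 0.0]
wrist_force: [0.3, -0.0, -2.0]
opening: 0.204
grip_force: 40.0
```

```bash
python3 - <<'E'
from h import *
go((521.5,244.0,356),-3.5)
f=grab('wrist');np.savez('w8.npz',**f)
a=f['frame'][150:290,240:410]
cv2.imwrite('pics/c8.png',cv2.cvtColor(cv2.resize(a,(680,560),interpolation=cv2.INTER_NEAREST),cv2.COLOR_RGB2BGR))
E
```

```text
tcp [521.58 244.17 398.38] y yaw -3.49 z [ 0.0024  0.001  -1.    ] q7 -0.86 F [ 0.3 -0.  -2. ] op 0.20434110182707477 gf 40.000324845314026
tilt [ 0.14 -0.06 -0.  ] turn z 0.011207235209993893 shift now [-0.022 -0.017  4.238] after turn [-0.017 -0.007  4.238]
```

View pics/c8.png

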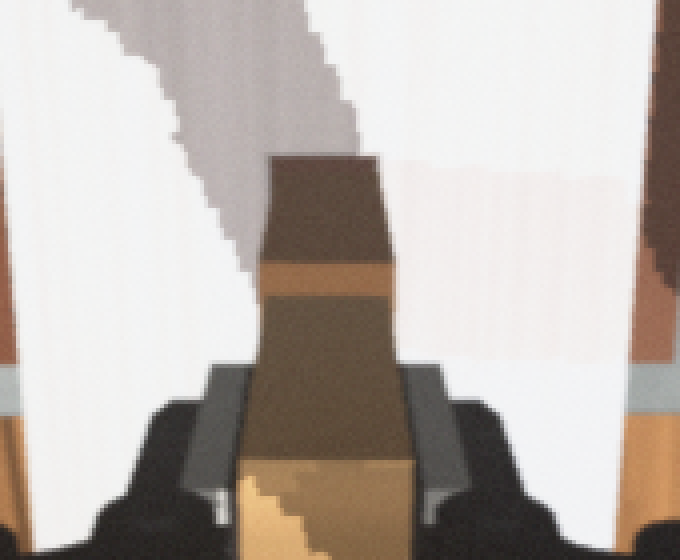

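The block's lower edges run on into the slot's sides with no visible offset. Fix 0.1° of tilt and insert slowly, watching the force.

Request:
send_rows(
  commands=[
    [-0.02,-0.01,0,0.1,0,0],
    [0,0,0.3,0,0,0],
    [0,0,0.3,0,0,0],
    [0,0,0.2,0,0,0],
    [0,0,0.2,0,0,0],
    [0,0,0.2,0,0,0],
    [0,0,0,0,0,0],
    [0,0,0,0,0,0],
  ],
)

```text
time_s: 20.3
tcp_pos: [521.4, 243.9, 386.2]
orientation: [0.728, 0.685, 0.0, -0.0]
wrist_force: [0.8, 0.2, -2.2]
opening: 0.206
grip_force: 40.0
```

Foot is at about 140 mm, inside the slot, with no contact force. Continue.

Request:
send_rows(
  commands=[
    [0,0,0.2,0,0,0],
    [0,0,0.3,0,0,0],
    [0,0,0.3,0,0,0],
    [0,0,0.3,0,0,0],
    [0,0,0.3,0,0,0],
    [0,0,0,0,0,0],
  ],
)

```text
time_s: 20.9
tcp_pos: [521.3, 243.8, 371.6]
orientation: [0.728, 0.685, -0.0, -0.0]
wrist_force: [-1.0, -0.7, -1.3]
opening: 0.205
grip_force: 40.0
```

Request:
send_rows(
  commands=[
    [0,0,0.3,0,0,0],
    [0,0,0.4,0,0,0],
    [0,0,0.4,0,0,0],
    [0,0,0.3,0,0,0],
    [0,0,0.1,0,0,0],
    [0,0,0,0,0,0],
    [0,0,0,0,0,0],
    [0,0,0,0,0,0],
  ],
)

```text
time_s: 21.7
tcp_pos: [521.5, 244.0, 357.4]
orientation: [0.728, 0.685, 0.001, -0.0]
wrist_force: [0.6, -0.8, -0.8]
opening: 0.208
grip_force: 40.0
```

```bash
python3 - <<'E'
from h import *
st,M=pose()
f=grab('wrist');P=cloud(f);Q=(P-st['tcp_pos'])@M
k=(abs(Q[...,1])<7)&(abs(Q[...,0])<12)&(Q[...,2]>120)&(Q[...,2]<150);print('stick top world',np.median(P[k],0))
t=grab('top');T=cloud(t);m=(np.hypot(T[...,0]-539,T[...,1]+10)<60);print('lid z',np.percentile(T[m][:,2],[5,50]))
E
```

```text
tcp [521.48 244.01 357.4 ] y yaw -3.49 z [ 7.0e-04  1.1e-03 -1.0e+00] q7 -0.89 F [ 0.6 -0.8 -0.8] op 0.20827307231431225 gf 40.000669956207275
stick top world [521.62333482 244.59014708 221.46203055]
lid z [ 8.94478721 14.65602738]
```

Stick top is at 221.5 mm, so the foot is at about 111.5 mm: 33.5 mm below the guard top and 26 mm above the belt. The lid is flat on the bench. Hand in.

```bash
python3 -c "
from cell import robot
print(robot.close_job())"
```

```text
the job is handed in; nothing more can be done
None
```

I handed the job in at about 22 s: the lid lies flat on the bench, and the stick is gripped upright in the slot, its foot about 34 mm below the guard's top and 26 mm above the belt; the hand-in call returned no verdict.

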